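# Seal the sample cool box

### The job

Seal the cool box for transport: with a fingertip (grip nothing), gently press the caps of its push-in seals down until they are fully home, one at a time and in this order: the round one, then the square one, then the long bar. Leave the cross-shaped vent plug up as it is, pull no cap upwards, and do not disturb the tube and the marker lying on the lid.

Things in the scene. Friction and masses are not known exactly. Their poses are not given: they have to be found in the camera images.
- coolbox: closed white foam cool box with blue tape round it, fixed, 250 (x) x 370 (y) x 160 mm high; origin at the centre of its underside, z up. The four seals stand near the corners of its flat lid
- round_seal: white round cap 36 mm across, on a round black collar 52 mm across; the collar is 12 mm high, fixed to the lid; origin at the centre of the collar's underside on the lid (160 mm above the table). The cap slides straight up and down in it and is carried by this body
- round_top (a point): centre of the upper face of the round cap; it moves with the cap; about 14 mm above the collar when the cap is up, 2 mm above it when fully home
- round_plunger (a joint): travel of the cap in m: 0 = up (starts between 0 and 0.0015), 0.012 = pressed fully home against its stop, negative = pulled upwards. Friction of about 4 N, no spring: the cap stays where it is left
- square_seal: white square cap 32 x 32 mm, on a square black collar 46 x 46 mm; the collar is 12 mm high, fixed to the lid; origin at the centre of the collar's underside on the lid (160 mm above the table). The cap slides straight up and down in it and is carried by this body
- square_top (a point): centre of the upper face of the square cap; it moves with the cap; about 14 mm above the collar when the cap is up, 2 mm above it when fully home
- square_plunger (a joint): travel of the cap in m: 0 = up (starts between 0 and 0.0015), 0.012 = pressed fully home against its stop, negative = pulled upwards. Friction of about 4 N, no spring: the cap stays where it is left
- bar_seal: white long bar-shaped cap 20 x 58 mm (long along the seal's own y), on a black collar 34 x 72 mm; the collar is 12 mm high, fixed to the lid; origin at the centre of the collar's underside on the lid (160 mm above the table). The cap slides straight up and down in it and is carried by this body
- bar_top (a point): centre of the upper face of the bar cap; it moves with the cap; about 14 mm above the collar when the cap is up, 2 mm above it when fully home
- bar_plunger (a joint): travel of the cap in m: 0 = up (starts between 0 and 0.0015), 0.012 = pressed fully home against its stop, negative = pulled upwards. Friction of about 4 N, no spring: the cap stays where it is left
- cross_seal: the vent plug: white cross-shaped cap, two crossing arms 44 x 14 mm each, on a round black collar 58 mm across; the collar is 12 mm high, fixed to the lid; origin at the centre of the collar's underside on the lid (160 mm above the table). The cap slides straight up and down in it and is carried by this body
- cross_top (a point): centre of the upper face of the cross cap; it moves with the cap; about 14 mm above the collar when the cap is up, 2 mm above it when fully home
- cross_plunger (a joint): travel of the cap in m: 0 = up (starts between 0 and 0.0015), 0.012 = pressed fully home against its stop, negative = pulled upwards. Friction of about 4 N, no spring: the cap stays where it is left
- tube: capped sample tube lying loose on the lid between the seals, 100 mm long (own x), 15 mm thick; origin under its middle
- marker: marker pen lying loose on the lid between the seals, 136 mm long (own x), 12 mm thick; origin under its middle
There are look-alikes about, which are no part of the job. Of the things that look like the marker, the smaller one is meant. There is more than one size of the tube; the job needs the smaller.

How it is judged:
By the outcome, as a careful person would: the job done as asked, in the order asked, and still so for the second after the job is handed in, with the robot touching nothing.
It also fails if it takes over 43 s, if anything falls off the work surface, if the arm or the gripper's body presses on something with over 40 N, if the wrist force passes 120 N, or if a joint passes its speed limit or range.

### The arm

A 6-joint arm with a two-finger parallel gripper is mounted at the origin on the work surface. World frame = base frame: x ahead of the robot, y to its left, z up, the work surface at z = 0. Lengths are in m, angles in rad, forces in N, time in s.
With the tool pointing down it reaches from about 0.275 to 1 m from the base axis. Payload 8.4 kg.
Tool frame: the origin (TCP) lies on the centre line of the jaws, within the pads' length; the fingertips stand 17 mm ahead of it and the grasp point (between the pads) lies 2 mm behind it (bot.tcp_to_tips is the y of the fingertips in the tool frame, in m); y points along the fingers, z is the direction in which the jaws open and shut, and the axes are right-handed (so a half turn about y gives the same grasp; the last joint's range is limited). The gripper opens to 85 mm and grips with 20 to 120 N. Pads are 22 mm wide; open, the fingers measure 114 mm over their backs; the gripper's body (76 mm by 85 mm) begins 54 mm behind the grasp point. The pads swing forward as they close: fully open they stand 13 mm farther back than shut.
Start: joints at [1.175, 0.353, 1.633, -0, 1.155, -0.002], TCP at [0.24, 0.577, 0.248] pointing down, gripper open.
Joint ranges: [-2.63, 2.63], [-0.92, 2.1], [0.06, 2.66], [-1.3, 4.44], [0, 2.69], [-3.02, 3.02]. Speed limits (rad/s): [2.22, 2.22, 2.79, 3.14, 3.14, 3.14].

### API

Orientations are given as a unit quaternion [x, y, z, w].
In Python, from workcell import bot, hand, kinematics, get_obs, vision, hand_in gives the robot as it stands. The module is installed in compiled form; this text tells all that it offers. Calls block until the motion is done:
- bot.reach(position, orientation): joint-space move of the TCP to a pose.
- bot.servo_line(position, ori=None, velocity=0.15): straight line of the TCP; ori=None keeps the orientation; velocity is the mean speed in m/s.
- bot.goto_joints(angles): joint-space move.
- hand.move_gripper(opening, strength=None): finger opening in m; strength is the grip in N (None keeps the last); returns when the fingers have stopped.
- bot.dwell(seconds).
- kinematics.solve_ik(position, orientation): joint angles nearest the present ones, or None.
- get_obs(): the state.
- vision.read_camera(name): name is "scene" or "top" or "wrist"; returns a dict with "frame" (480x640x3 uint8, red, green, blue), "intrinsics" (3x3 intrinsics, pixels), "view" (4x4, takes a point from world to camera coordinates). Camera axes: x right, y down, z forward; pixel columns grow to the right and rows downward; lengths in m; the calibration is good to about 2 mm. A picture is of the moment at which its call begins. There is no depth.
A pose or a line that the arm cannot do raises bot.IKError and nothing moves.
- hand_in(): hands the job in, once; it reports no verdict.
The state is a dict: "time_s": time; "joint_pos": joint angles; "joint_vel": joint speeds; "joint_efforts": joint torques, N m; "position": TCP position; "orientation": TCP orientation; "wrist_force": force on the tool from outside, world axes, zero at the start; "ft_torque": the same for the moment, N m; "gripper_width": finger opening in m.
Only numpy, scipy, OpenCV 4.12 (cv2) and the standard library are available. Lean on these libraries where they do the work, as an engineer would, in place of code of your own. Each camera call takes 0.05 s, during which the arm holds its last target.

## Working session

There is one attempt and no reset: what is moved stays moved. The work goes in short steps, each a Python script; the robot and the scene stay as the last script left them, time stands still between calls to the robot, and variables do not carry over. Pictures are saved under pics/ and viewed, and the job is handed in when it is done.

```bash
mkdir -p pics
python3 - <<'E'
from workcell import *
from workcell import vision,get_obs,bot
import cv2,pickle
o=get_obs();print(o, bot.tcp_to_tips)
d={}
for n in("scene","top"):
    r=vision.read_camera(n);d[n]=r
    cv2.imwrite(f"pics/{n}0.png",r["frame"][:,:,::-1]);print(r["intrinsics"],r["view"])
pickle.dump(d,open("d0.pkl","wb"))
E
```

```text
{'time_s': 0.0, 'joint_pos': array([ 1.17460453e+00,  3.53654630e-01,  1.63413805e+00, -1.52142106e-05,
        1.15521531e+00, -2.40427759e-03]), 'joint_vel': array([ 0.00053773,  0.00059199, -0.00140604,  0.0006846 , -0.00029743,
        0.00087454]), 'joint_efforts': array([-3.45317876e-04, -6.05244040e+01, -3.42081642e+01,  3.84405894e-05,
        9.26877226e-03,  1.86743557e-05]), 'position': array([0.23963458, 0.57673679, 0.24755595]), 'orientation': array([ 0.69393646, -0.13841917,  0.13823068, -0.69295353]), 'wrist_force': array([0.13706798, 0.39306042, 0.34182017]), 'ft_torque': array([0.01358314, 0.02105698, 0.02978151]), 'gripper_width': 0.08519097508459751} 0.017
[[578.11499869   0.         310.28733738]
 [  0.         578.11499869 238.5009186 ]
 [  0.           0.           1.        ]] [[ 0.00131447  0.99998046  0.00611225  0.00142711]
 [ 0.75985657  0.00297472 -0.65008396 -0.29227646]
 [-0.65008943  0.00549895 -0.75983781  1.31169233]
 [ 0.          0.          0.          1.        ]]
[[444.70737204   0.         323.39851162]
 [  0.         444.70737204 243.22620693]
 [  0.           0.           1.        ]] [[-2.39745961e-03 -9.99996799e-01 -8.08841800e-04 -8.29099577e-03]
 [-9.84314356e-01  2.50254626e-03 -1.76405743e-01  4.86164350e-01]
 [ 1.76407203e-01  3.73228950e-04 -9.84317205e-01  7.32144407e-01]
 [ 0.00000000e+00  0.00000000e+00  0.00000000e+00  1.00000000e+00]]
```

View pics/scene0.png

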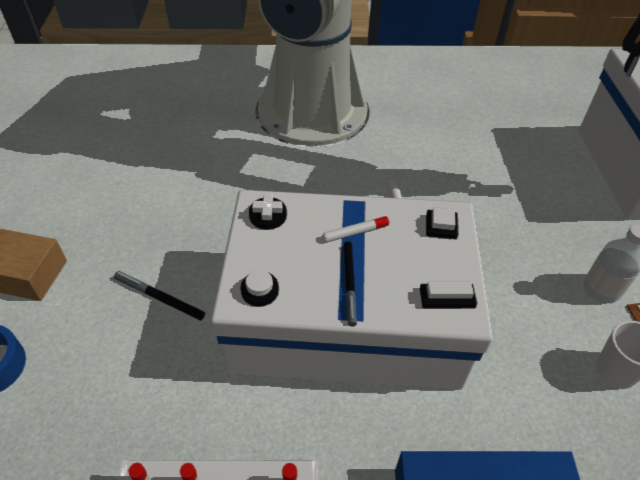

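View pics/top0.png

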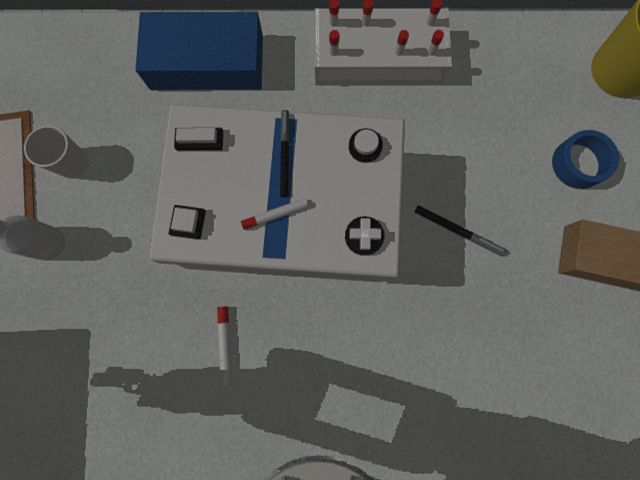

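```bash
cat > h.py <<'E'
import numpy as np,cv2,pickle
def ray(r,u,v):
    V=r["view"];R=V[:3,:3];c=-R.T@V[:3,3]
    return c,R.T@np.linalg.inv(r["intrinsics"])@np.array([u,v,1.])
def plane(r,u,v,z):
    c,d=ray(r,u,v);return c+d*(z-c[2])/d[2]
def tri(rs,ps):
    A=np.zeros((3,3));b=np.zeros(3);
    for r,p in zip(rs,ps):
        c,d=ray(r,*p);d/=np.linalg.norm(d);P=np.eye(3)-np.outer(d,d);A+=P;b+=P@c
    return np.linalg.solve(A,b)
E
python3 - <<'E'
from h import *
d=pickle.load(open("d0.pkl","rb"))
rois={"top":dict(bar=(166,118,64,40),sq=(160,196,54,48),round=(340,120,50,48),cross=(338,210,54,50)),
"scene":dict(bar=(412,272,72,42),sq=(418,200,50,44),round=(234,264,52,48),cross=(242,190,52,46))}
C={}
for n in rois:
    im=d[n]["frame"];g=cv2.cvtColor(im,cv2.COLOR_RGB2GRAY)
    out=[]
    for k,(x,y,w,h) in rois[n].items():
        c=g[y:y+h,x:x+w]
        dark=(c<60).astype(np.uint8)
        cs,_=cv2.findContours(dark,cv2.RETR_EXTERNAL,cv2.CHAIN_APPROX_NONE)
        big=max(cs,key=cv2.contourArea);hull=cv2.convexHull(big)
        m=np.zeros_like(dark);cv2.drawContours(m,[hull],-1,1,-1)
        m=cv2.erode(m,np.ones((3,3)))
        print(n,k,'dark bbox',cv2.boundingRect(big),'inner gray hist',np.histogram(c[m>0],bins=[0,40,80,120,150,170,190,200,210,220,230,256])[0])
        z=cv2.resize(im[y:y+h,x:x+w],(392,290),interpolation=cv2.INTER_CUBIC);out.append(z)
    cv2.imwrite(f"pics/z_{n}.png",np.vstack([np.hstack(out[:2]),np.hstack(out[2:])])[:,:,::-1])
E
```

```text
top bar dark bbox (8, 10, 50, 23) inner gray hist [410 107  81 386   0   0   0   0   0   0   0]
top sq dark bbox (9, 9, 37, 34) inner gray hist [330 107  62 412   0   0   0   0   0   0   0]
top round dark bbox (9, 9, 34, 34) inner gray hist [307  63  65 379   0   0   0   0   0   0   0]
top cross dark bbox (7, 6, 40, 39) inner gray hist [495  93  77 410  17   1   0   0   0   0   0]
scene bar dark bbox (7, 12, 58, 24) inner gray hist [522  64 180   5  40 117   0   0   0   0   0]
scene sq dark bbox (8, 10, 32, 29) inner gray hist [336  38 112   9  38 196   0   0   0   0   0]
scene round dark bbox (6, 11, 38, 32) inner gray hist [412  32  77  44  48 244   0   0   0   0   0]
scene cross dark bbox (7, 14, 37, 26) inner gray hist [401  34 128  16  34  86   0   2   2   2   0]
```

View pics/z_top.png

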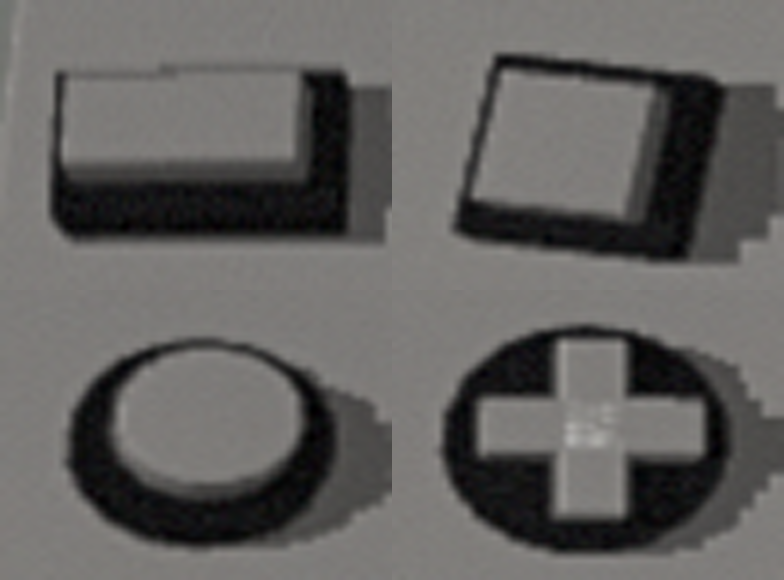

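View pics/z_scene.png

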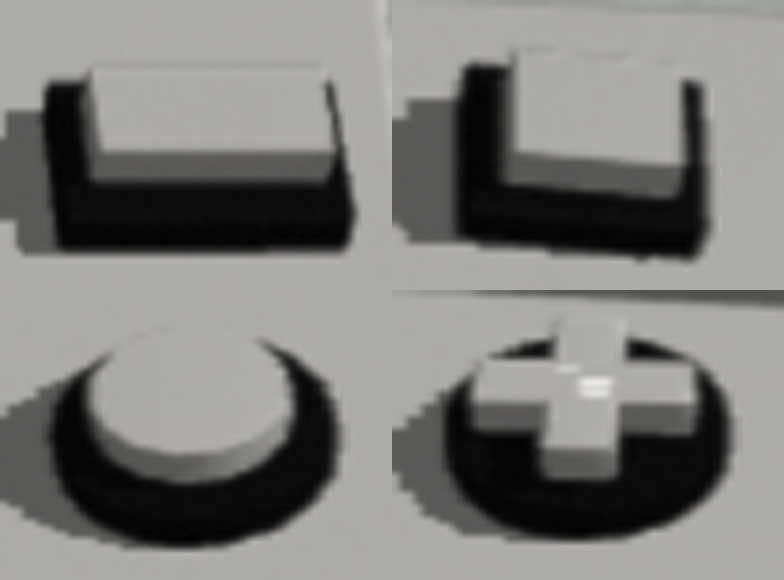

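Run:
```python
from h import *
d=pickle.load(open("d0.pkl","rb"))
T=dict(bar=(195.6,134),sq=(184,219.5),round=(366.4,140.7));S=dict(bar=(451.1,287.8),sq=(444.3,216.2),round=(259.6,280.9))
np.set_printoptions(precision=4,suppress=True)
for k in T:
    print(k,plane(d["top"],*T[k],.1855),plane(d["scene"],*S[k],.1855),tri([d["top"],d["scene"]],[T[k],S[k]]))
t=d["top"]
for n,a,b in [("bar long edge",(166+64*.1633,118+162*.1379),(166+296*.1633,118+162*.1379)),("sq edge",(160+110*.1378,196+68*.1655),(160+265*.1378,196+85*.1655)),("tape-box R edge",(405,120),(397,276))]:
    p,q=plane(t,*a,.1855),plane(t,*b,.1855);print(n,p,q,np.degrees(np.arctan2(*(q-p)[1::-1])))
for n,a,b in [("marker",(285,110),(285,196)),("tube",(242,224),(309,203))]:
    p,q=plane(t,*a,.168),plane(t,*b,.168);print(n,p,q,np.linalg.norm(p-q))
print("marker2",np.linalg.norm(plane(t,416,208,.006)-plane(t,508,252,.006)),"tube2",np.linalg.norm(plane(t,223,307,.008)-plane(t,226,385,.008)))
for p in [(170,106),(405,120),(397,276),(152,262)]: print("corner",plane(t,*p,.16))
```

```text
bar [0.6258 0.1797 0.1855] [0.6283 0.1825 0.1855] [0.627  0.1818 0.1833]
sq [0.4957 0.1901 0.1855] [0.4996 0.1931 0.1855] [0.4966 0.1928 0.1819]
round [ 0.6146 -0.0735  0.1855] [ 0.6178 -0.0708  0.1855] [ 0.6157 -0.0724  0.1828]
bar long edge [0.6159 0.2076 0.1855] [0.6158 0.1515 0.1855] -90.15721486757704
sq edge [0.5138 0.2038 0.1855] [0.5095 0.1728 0.1855] -97.81972484488206
tape-box R edge [ 0.6472 -0.1318  0.1855] [ 0.4138 -0.1125  0.1855] 175.2699029574145
marker [0.6725 0.0491 0.168 ] [0.5353 0.0474 0.168 ] 0.137295110193113
tube [0.4928 0.1101 0.168 ] [0.5244 0.0117 0.168 ] 0.10334855637346593
marker2 0.1840998831358339 tube2 0.13373465684818964
corner [0.6838 0.2298 0.16  ]
corner [ 0.6594 -0.1368  0.16  ]
corner [ 0.4164 -0.1167  0.16  ]
corner [0.4379 0.2418 0.16  ]
```

```bash
cat >> h.py <<'E'
from scipy.spatial.transform import Rotation as Ro
def quat(yaw=0,s=1):
    z=s*np.array([-np.sin(yaw),np.cos(yaw),0]);y=np.array([0,0,-1.]);x=np.cross(y,z)
    return Ro.from_matrix(np.column_stack([x,y,z])).as_quat()
E
python3 - <<'E'
from h import *
from workcell import *
from workcell import bot,hand,kinematics,get_obs,vision
o=get_obs();p=o["position"]
bot.servo_line([p[0],p[1],.33],velocity=.15)
hand.move_gripper(0.0,20)
for s in(1,-1):
  for n,q in dict(r=(.616,-.0722),s=(.4975,.1916),b=(.627,.181)).items(): print(s,n,kinematics.solve_ik([*q,.22],quat(0,s)))
print(get_obs()["time_s"])
E
```

```text
1 r [-1.19093964e-01  3.72799655e-01  1.67128247e+00 -4.44089210e-16
  1.09751053e+00 -1.68989029e+00]
1 s [ 3.64804619e-01  2.41504324e-01  1.85816879e+00 -4.44089210e-16
  1.04191954e+00 -1.20599171e+00]
1 b [ 2.78737427e-01  4.21336796e-01  1.59716422e+00 -4.44089210e-16
  1.12309164e+00 -1.29205890e+00]
-1 r [-1.19093964e-01  3.72799655e-01  1.67128247e+00 -4.44089210e-16
  1.09751053e+00  1.45170236e+00]
-1 s [ 3.64804619e-01  2.41504324e-01  1.85816879e+00 -4.44089210e-16
  1.04191954e+00  1.93560095e+00]
-1 b [ 2.78737427e-01  4.21336796e-01  1.59716422e+00 -4.44089210e-16
  1.12309164e+00  1.84953375e+00]
1.5583
```

```bash
cat > press.py <<'E'
from h import *
from workcell import bot,hand,get_obs,vision
def F(): return get_obs()["wrist_force"][2]
def hover(xy,yaw=0):
    bot.reach([*xy,.28],quat(yaw))
    bot.servo_line([*xy,.213],velocity=.12)
    o=get_obs();print("hover",o["position"],o["wrist_force"],o["time_s"],o["gripper_width"])
def look(n,tag,box):
    r=vision.read_camera(n);x,y,w,h=box
    c=r["frame"][y:y+h,x:x+w];k=min(800/w,600/h)
    cv2.imwrite(f"pics/{tag}_{n}.png",cv2.resize(c,None,fx=k,fy=k,interpolation=cv2.INTER_CUBIC)[:,:,::-1])
def press(xy,lo=.186,thr=14,z=.204):
    f0=F();log=[]
    bot.servo_line([*xy,z],velocity=.03);t=0
    while z>lo:
        z-=.001;bot.servo_line([*xy,z],velocity=.015)
        o=get_obs();f=o["wrist_force"][2]-f0;log.append((round(z*1e3,1),round(o["position"][2]*1e3,2),round(f,1)))
        if f>thr:break
    print(log,o["time_s"])
E
python3 - <<'E'
from press import *
hover((.616,-.0722))
look("top","hr",(260,60,200,150));look("scene","hr",(180,190,200,150))
E
```

```text
hover [ 0.61639784 -0.07212642  0.21350565] [-0.16192332  0.58485776 -0.23722812] 4.925 -0.00021453946960853603
```

View pics/hr_top.png

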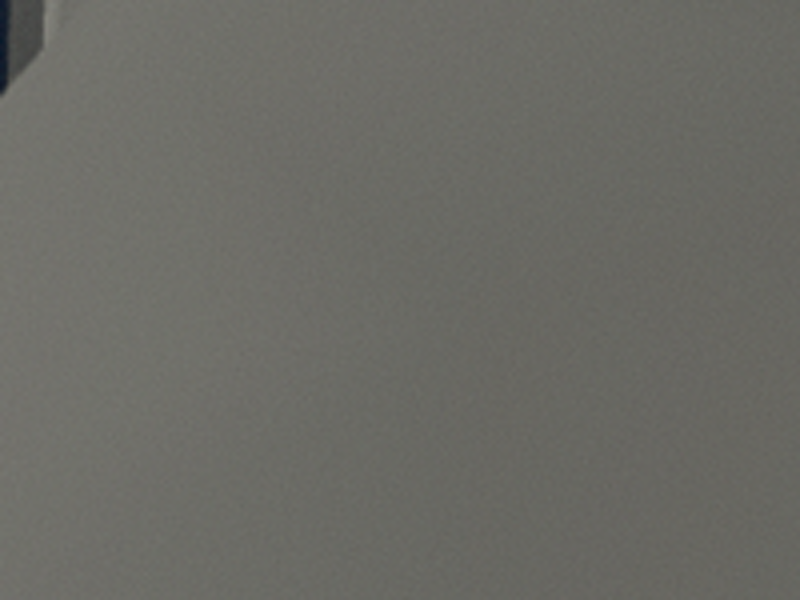

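View pics/hr_scene.png

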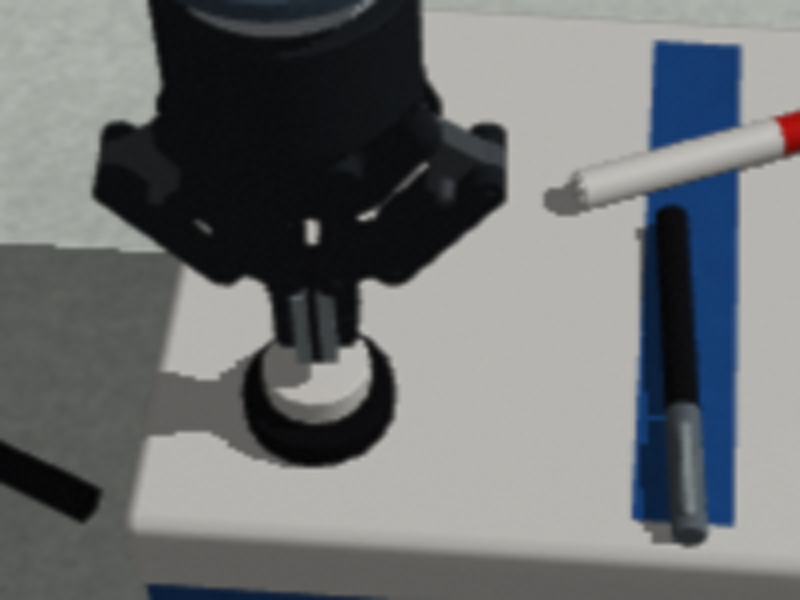

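The top view is blocked by the arm. The scene crop shows the shut fingertips centred above the round cap (crop about (317,355), full-frame (259,279)), well clear of the marker and tube.

Run:
```python
from press import *
press((.616,-.0722))
look("scene","pr",(180,190,200,150))
```

```text
[(203.0, np.float64(203.02), np.float64(-0.1)), (202.0, np.float64(202.1), np.float64(0.5)), (201.0, np.float64(201.19), np.float64(3.3)), (200.0, np.float64(200.06), np.float64(3.6)), (199.0, np.float64(198.95), np.float64(2.5)), (198.0, np.float64(197.91), np.float64(2.5)), (197.0, np.float64(196.93), np.float64(2.2)), (196.0, np.float64(195.93), np.float64(1.7)), (195.0, np.float64(194.92), np.float64(2.1)), (194.0, np.float64(193.93), np.float64(2.8)), (193.0, np.float64(192.89), np.float64(3.4)), (192.0, np.float64(191.88), np.float64(2.8)), (191.0, np.float64(191.03), np.float64(4.4)), (190.0, np.float64(190.97), np.float64(11.9)), (189.0, np.float64(190.91), np.float64(19.7))] 9.225
```

View pics/pr_scene.png

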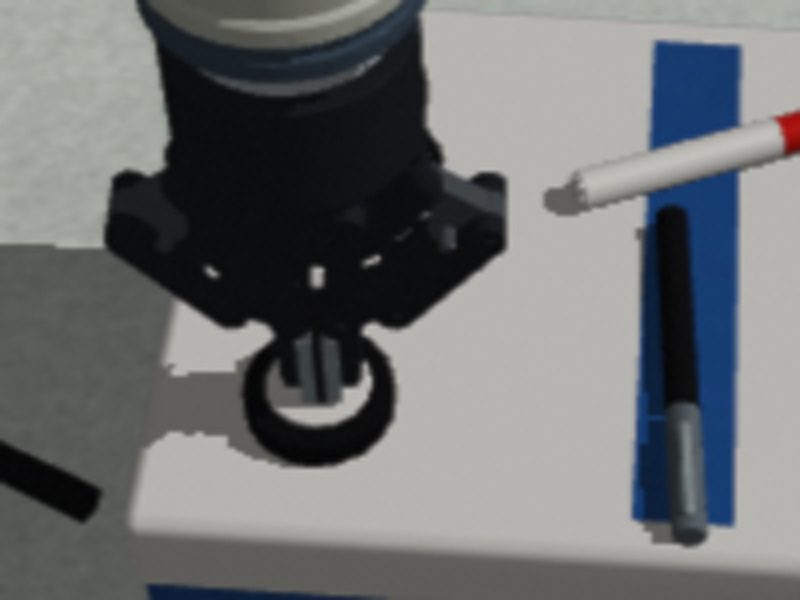

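The round cap stopped hard with the tip at 173.9 mm, where 174 mm is expected, and the crop shows it nearly flush. Next is the square.

Run:
```python
from press import *
bot.servo_line([.616,-.0722,.28],velocity=.15)
hover((.4975,.1916),-.1)
look("scene","hs",(360,150,160,120))
```

```text
hover [0.49806793 0.19141294 0.21341869] [0.50122078 0.04259857 0.58507811] 11.8583 -0.0002235618766443361
```

View pics/hs_scene.png

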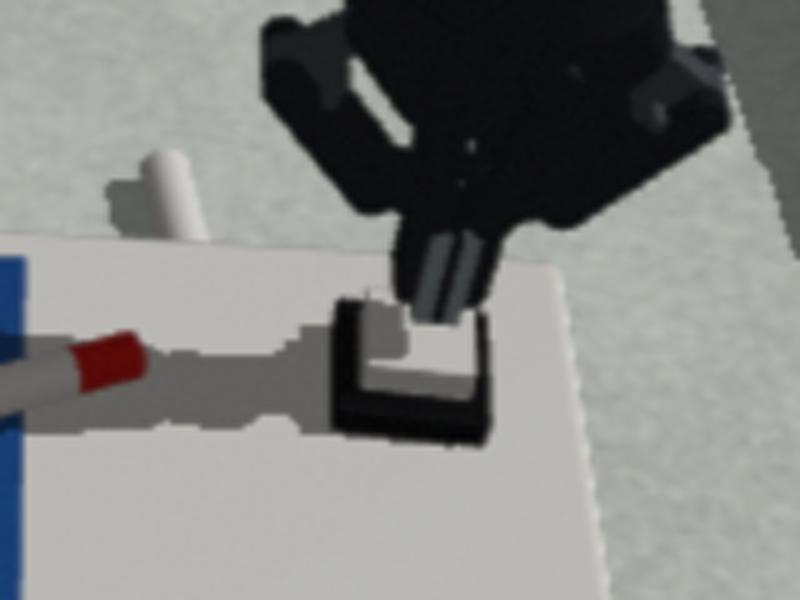

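The fingertips (crop about (440,310)) sit about 3 mm to +y of the square cap's centre, so I'll shift and press.

Run:
```python
from press import *
xy=(.4975,.1885)
bot.servo_line([*xy,.205],velocity=.1)
press(xy,z=.2035)
look("scene","ps",(360,150,160,120))
bot.servo_line([*xy,.28],velocity=.15)
hover((.627,.180),0)
look("scene","hb",(370,210,160,120))
```

```text
[(202.5, np.float64(202.5), np.float64(-2.0)), (201.5, np.float64(201.5), np.float64(-1.0)), (200.5, np.float64(200.57), np.float64(1.7)), (199.5, np.float64(199.54), np.float64(1.4)), (198.5, np.float64(198.42), np.float64(1.1)), (197.5, np.float64(197.4), np.float64(0.8)), (196.5, np.float64(196.4), np.float64(1.0)), (195.5, np.float64(195.4), np.float64(0.3)), (194.5, np.float64(194.42), np.float64(1.0)), (193.5, np.float64(193.43), np.float64(0.7)), (192.5, np.float64(192.43), np.float64(0.8)), (191.5, np.float64(191.43), np.float64(0.8)), (190.5, np.float64(190.96), np.float64(7.1)), (189.5, np.float64(190.9), np.float64(16.7))] 15.9083
hover [0.62715    0.18022866 0.21374887] [-0.61681594  0.86099632 -0.22727149] 18.0 9.934918457420131e-05
```

View pics/ps_scene.png

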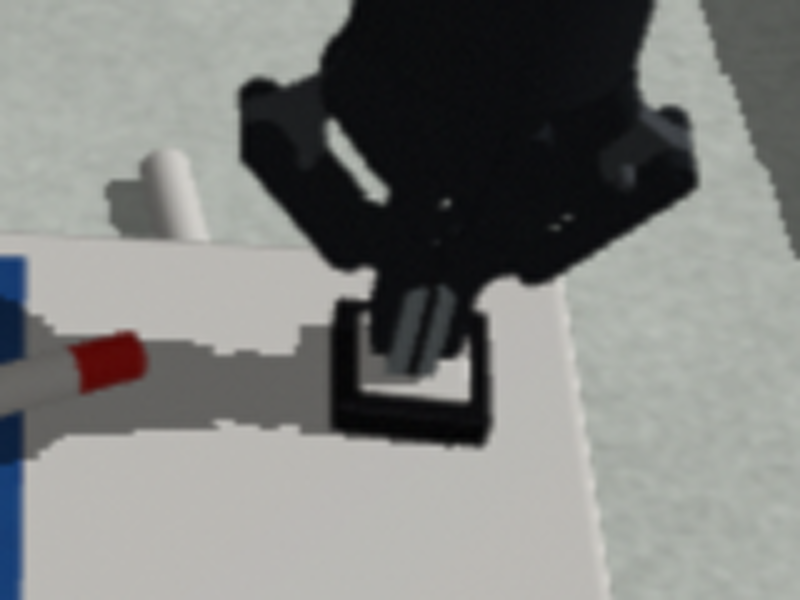

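View pics/hb_scene.png

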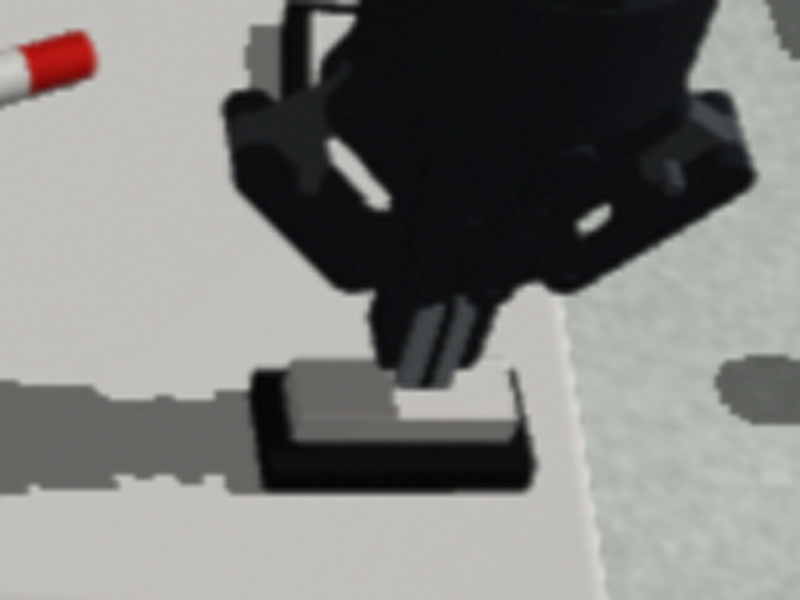

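The square cap stopped at the same depth, 190.9 mm, and sits home. The tip is over the bar (crop (425,375)), about 4 mm to +y of its centre, so I'll shift and press.

Run:
```python
from press import *
xy=(.627,.177)
bot.servo_line([*xy,.205],velocity=.1)
press(xy,z=.2035)
look("scene","pb",(370,210,160,120))
bot.servo_line([*xy,.30],velocity=.15)
bot.reach([.24,.577,.33],quat(0))
look("scene","end",(200,170,300,180));look("top","end",(140,90,280,200))
print(get_obs()["time_s"],get_obs()["wrist_force"])
```

```text
[(202.5, np.float64(202.59), np.float64(0.2)), (201.5, np.float64(201.73), np.float64(3.6)), (200.5, np.float64(200.59), np.float64(3.5)), (199.5, np.float64(199.44), np.float64(4.0)), (198.5, np.float64(198.41), np.float64(2.2)), (197.5, np.float64(197.42), np.float64(2.7)), (196.5, np.float64(196.41), np.float64(2.5)), (195.5, np.float64(195.44), np.float64(2.6)), (194.5, np.float64(194.42), np.float64(2.4)), (193.5, np.float64(193.43), np.float64(3.0)), (192.5, np.float64(192.4), np.float64(3.5)), (191.5, np.float64(191.38), np.float64(2.2)), (190.5, np.float64(191.04), np.float64(8.1)), (189.5, np.float64(190.96), np.float64(14.0)), (188.5, np.float64(190.89), np.float64(22.4))] 22.3
25.35 [ 0.09894857 -0.6256855   0.51427238]
```

View pics/end_scene.png

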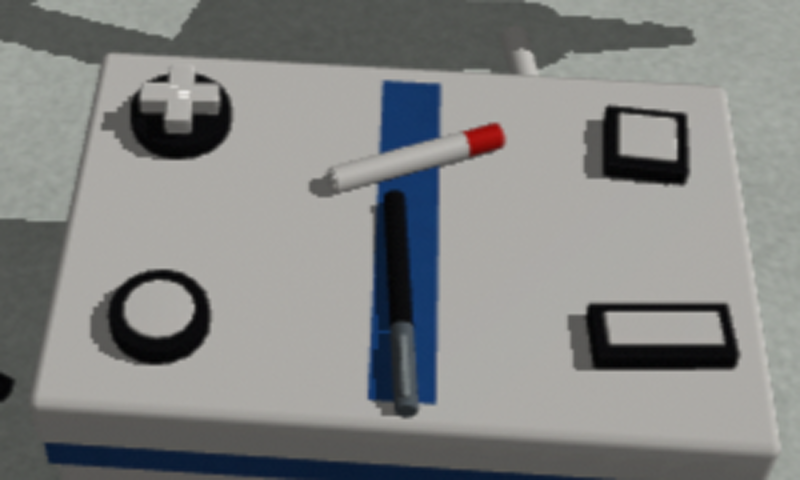

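View pics/end_top.png

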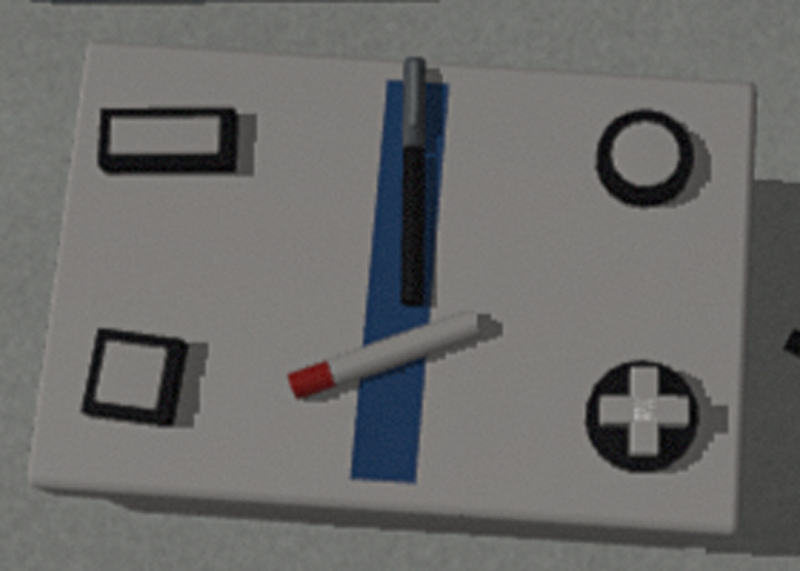

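All three caps are flush in their collars: round at scene crop (160,310), square at (648,137), bar at (667,328). The cross at (180,95) is still up, and the tube and marker look the same as in the first pictures. The gripper is clear of everything, so I'm handing in.

Run:
```python
from workcell import hand_in
print(hand_in())
```

```text
the job is handed in; nothing more can be done
None
```

The cool box is sealed: I pressed the round, then the square, then the long bar cap home with the shut fingertips, gripping nothing. The job is handed in and reported no verdict.

- **Depth:** each cap ended on a hard stop with the fingertips at about 173.9 mm; fully home should be 174 mm.
- **Force:** the caps slid at about 1–4 N, and the wrist force on the stops peaked at 17–22 N.
- **Time:** the clock read about 25 s before hand-in.
- **Final pictures:** all three caps sit just above their collars and the cross-shaped plug is still up. By eye, the tube and marker lie where they did in the first pictures; I did not re-measure them.
- **Disagreements:** the two cameras differed by 3–5 mm on where the caps were. From the hover pictures I moved the tip about 3 mm towards −y before pressing the square and the bar. The top camera was blocked by the arm when I tried it over the round cap, so I checked position there from the scene camera alone.

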